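# Close the melting tank's filler neck

## Robot

A 6-joint arm with a two-finger parallel gripper is mounted at the origin on the work surface. World frame = base frame: x ahead of the robot, y to its left, z up, the work surface at z = 0. Lengths are in mm, angles in rad, forces in N, time in s.
With the tool pointing down it reaches from about 275 to 750 mm from the base axis. Payload 10.2 kg.
Tool frame: the origin (TCP) lies at the very end of the fingers, on their centre line; the grasp point (between the pads) lies 19 mm behind it (ctrl.grip_depth is the distance from the TCP to the grasp point, in mm); z points along the fingers, x is the direction in which the jaws open and shut, and the axes are right-handed (so a half turn about z gives the same grasp; the last joint's range is limited). The gripper opens to 85 mm and grips with 20 to 120 N. Pads are 22 mm wide; open, the fingers measure 114 mm over their backs; the gripper's body (76 mm by 85 mm) begins 54 mm behind the grasp point. The pads swing forward as they close: fully open they stand 13 mm farther back than shut.
Start: joints at [0.984, 0.313, 1.498, -0, 1.331, -0.223], TCP at [186.823, 490.641, 231.294] pointing down, gripper open.
Joint ranges: [-2.94, 2.94], [-0.97, 2.17], [0.19, 2.56], [-1.23, 4.37], [0.02, 3.11], [-2.88, 2.88]. Speed limits (rad/s): [2.39, 2.39, 3.01, 3.14, 3.14, 3.14].

## Interface

Orientations are given as a unit quaternion [w, x, y, z].
In Python, from rig import ctrl gives the robot as it stands.
- The arm moves only by the tool play_rows, never from a script. Its argument "motion" is a list of rows, each a list of 2 entries, a list of its own where there are three numbers: the shift along the tool's x, y, z in mm, then the turn, a rotation vector about the tool's x, y, z in degrees. A call has 1 to 20 rows; each row shifts and turns the commanded pose from where the row before left it, along the tool's axes as they then stand; what a row does not reach is not made up. A row lasts 1/12 s, in which the tool goes at most 41.7 mm and 7.16 degrees, less where a joint would pass 70% of its speed; a pose out of reach is approached as far as the arm can. A call with a gripper value outside its range is refused whole. "fingers" is the finger opening in mm, from 0 to 85.4, set as the call begins (left out, the last holds). The fingers move at their own pace and stop on an object; "squeeze" is the grip in N (left out, the last holds). Time passes only in rows, so rows that do not move let the fingers close. It gives the time, the measured TCP pose, the force and the opening at its end, in the units of the state.
- ctrl.sense(): the state, without advancing time (a new reading comes with each control period).
- ctrl.capture(name): name is "side" or "top"; returns the picture (384x512x3 uint8, red, green, blue); there is no depth.
- ctrl.get_calibration(name): a dict with "K" (3x3 intrinsics, pixels), "R" (3x3) and "t" (3): a world point X has camera coordinates R X + t. Camera axes: x right, y down, z forward; pixel columns grow to the right and rows downward; lengths in mm; the calibration is good to about 2 mm. A picture is of the moment at which its call begins. get_calibration takes no time and is no camera call.
- ctrl.finish_job(): hands the job in, once; it reports no verdict.
Trained networks look in the newest picture that a camera, given by its name, has taken for a name from the list of things; names that differ only in an ending like _2 or _b are one class to them, and where a whole thing is asked for, a point or a joint stands for the part that bears it (a point fixed in the world has none). Each returns a list of dicts, best first, with "p" (0 to 1); they miss things now and then, are a little off and sometimes report something else, mostly with a low value. They report only what shows in the picture. A call takes as long as a camera call. They do not tell look-alikes from the thing itself.
- ctrl.spot_in(camera, name): "position" ([column, row] as shares, 0 to 1, of the picture: columns of its width, rows of its height, amid what is visible of it).
The state is a dict: "time_s": time; "joints": joint angles; "dq": joint speeds; "tau": joint torques, N m; "eef_pos": TCP position; "ee_rot": TCP orientation; "force": force on the tool from outside, world axes, zero at the start; "wrist_torque": the same for the moment, N m; "grip_width": opening from 0.0 (shut) to 1.0 (fully open).
Only numpy, scipy, OpenCV 4.12 (cv2) and the standard library are available. Lean on these libraries where they do the work, as an engineer would, in place of code of your own. Each camera call takes 0.05 s, during which the arm holds its last target. There are 200 camera calls.

## Task

Close the small steel tank: put its aluminium screw cap on the filler neck and screw it fully home, then let go. The thread is hard to start: a cap set down usually rests on top of it, and only after being turned backwards until it drops into the thread can it be screwed down clockwise; go gently, never forcing the thread, and leave the other things on the bench where they are.

Things in the scene. Friction and masses are not known exactly. Their poses are not given: they have to be found in the camera images.
- cap_mid (a point): Loose screw cap, plain aluminium, about 160 g, open side down, 60 mm high: round skirt 68 mm across and 30 mm high with a flat top, and on it an upright grip bar 52 long, 14 thick, 30 mm high. Point on its axis, half-way up (30 mm; the bar's foot); z up, x along the bar. Inside, 5 mm above the lower edge, three 6 mm round thread lugs 120 degrees apart; the bar does not show where.
- cap: The same cap, origin at the centre of its underside (30 mm below cap_mid), z up, x along the bar.
- mouth (a point): Centre of the top face of the filler neck in the middle of the tank's flat top, which is 27 mm lower; z up. Neck core 44 mm across, top edge bevelled 3 mm, thread 54 mm across; the lugs have 1.5 mm of radial play round the core. How the thread is clocked differs each time and is not given. cap_mid is about 5 mm above this point when the cap is screwed fully home, against a hard end stop.
- thread_top (a point): On the neck's axis, 6 mm below the mouth, level with the thread's three flat lands. A cap set down mostly stands with its lugs on them (cap_mid 21 to 22 mm above the mouth; 26 if caught on a stop's top). Clockwise from above, the lugs then run into 5 mm high stops. Counter-clockwise they come, within 85 degrees, over three 26 degree gaps with a stop beyond, and the cap drops 10 mm if let down.
- thread_in (a point): On the neck's axis, 13 mm above the tank's flat top: height of the lugs once dropped into the gaps (cap_mid then 10 to 12 mm above the mouth). From there clockwise 65 to 90 degrees screws the cap down 5 to 6.5 mm (0.07 mm per degree) to the end stop. The slope holds itself when released. 3 to 10 N of press and up to 0.4 N m suffice; over 40 N between cap and tank forces the thread.
- tank: Steel tank, upright cylinder 160 mm across, flat top 150 mm above the bench, fixed; the neck belongs to it. Origin at the centre of its underside, z up, -x towards its small black thermostat box.
- cup_mid (a point): A bystander: open steel measuring cup, 68 mm in diameter, 60 mm high; point half-way up.
- tin_mid (a point): A bystander: closed aluminium tin, 64 mm in diameter, 55 mm high, flat top with no bar; point half-way up.
- mould_mid (a point): A bystander: flat aluminium mould half 110 x 50 x 22 mm lying on the bench; point at its centre.
- dye_a: A bystander: small red dye bottle, 44 mm across, 95 mm high; origin under its centre.
- dye_b: A bystander: small blue dye bottle, 44 mm across, 85 mm high; origin under its centre.
- driver: A bystander: screwdriver lying on the bench.
- gasket: A bystander: spare flat rubber ring, 60 mm across, lying on the bench; not needed.
Things that resemble listed ones, but are neither listed nor needed, are in the scene too. What is shaped like the cap but turquoise is not meant.

How it is judged:
By the outcome, as a careful person would: the job done as asked, in the order asked, and still so for the second after the job is handed in, with the robot touching nothing.
It also fails if it takes over 72 s, if anything falls off the work surface, if the arm or the gripper's body presses on something with over 40 N, if the wrist force passes 120 N, or if a joint passes its speed limit or range.

## Working session

There is one attempt and no reset: what is moved stays moved. The work goes in short steps, Python scripts to look and compute and a tool call to move; the robot and the scene stay as the last step left them, time stands still between calls to the robot, and variables do not carry over. Pictures are saved under pics/ and viewed, about 8 in all and at most 12, crops included, and the job is handed in when it is done.

Besides the shell and the picture viewer there is one more tool, called after ">>>" by a JSON object that holds its "name" and its "arguments". play_rows: Moves the arm, as the interface text tells. Its arguments: {"type":"object","properties":{"motion":{"type":"array"},"fingers":{"type":"number"},"squeeze":{"type":"number"}},"required":["motion"]}

```bash
mkdir -p pics; ls; python3 - <<'E'
from rig import ctrl
import cv2,numpy as np
a=ctrl.capture("side");b=ctrl.capture("top")
cv2.imwrite("pics/s0.png",a[:,:,::-1]);cv2.imwrite("pics/t0.png",b[:,:,::-1])
for c in("side","top"):
    k=ctrl.get_calibration(c);print(c,np.round(k["K"],1).tolist(),np.round(k["R"],3).tolist(),np.round(k["t"],1).tolist())
    for n in("cap_mid","mouth","tank","cup_mid","tin_mid"):
        print(n,[(round(d["position"][0]*512),round(d["position"][1]*384),round(d["p"],2)) for d in ctrl.spot_in(c,n)])
print(ctrl.sense())
E
```

```text
pics
side [[459.5, 0.0, 253.3], [0.0, 459.5, 193.7], [0.0, 0.0, 1.0]] [[0.91, -0.415, 0.002], [-0.258, -0.57, -0.78], [0.325, 0.709, -0.626]] [-532.4, 219.8, 1086.8]
cap_mid [(368, 296, 0.8), (315, 300, 0.75), (328, 340, 0.55), (260, 147, 0.38)]
mouth [(225, 185, 0.82), (303, 218, 0.33)]
tank [(227, 186, 0.73)]
cup_mid [(271, 243, 0.7)]
tin_mid [(229, 278, 0.87), (350, 267, 0.39)]
top [[348.1, 0.0, 250.6], [0.0, 348.1, 185.7], [0.0, 0.0, 1.0]] [[0.003, -1.0, 0.01], [-0.987, -0.005, -0.162], [0.163, -0.01, -0.987]] [-28.1, 598.6, 1029.1]
cap_mid [(345, 188, 0.9), (374, 200, 0.9), (357, 157, 0.57)]
mouth [(215, 205, 0.92)]
tank [(217, 203, 0.88), (159, 144, 0.46)]
cup_mid [(343, 189, 0.66), (287, 194, 0.65)]
tin_mid [(300, 239, 0.82)]
{'time_s': 0.6, 'joints': array([ 9.83569931e-01,  3.12892660e-01,  1.49774551e+00,  2.27777260e-05,
        1.33093590e+00, -2.23414179e-01]), 'dq': array([ 6.89205377e-04,  4.74768875e-05,  1.22463815e-03,  1.43483011e-03,
       -1.73216242e-04,  1.48080351e-04]), 'tau': array([-1.39699139e-03, -4.12040520e+01, -2.59827375e+01, -2.59262251e-04,
        6.21948839e-04,  1.20139708e-05]), 'eef_pos': array([186.83186214, 490.63712105, 231.28078392]), 'ee_rot': array([-1.37203630e-05,  8.23360359e-01,  5.67518915e-01,  4.52402726e-06]), 'force': array([-0.37227337, -0.03480521, -0.07644147]), 'wrist_torque': array([-0.04323743,  0.00210764, -0.02996916]), 'grip_width': 0.9986568275044052}
```

```bash
python3 - <<'E'
import cv2,numpy as np
a=cv2.imread("pics/s0.png");b=cv2.imread("pics/t0.png")
A=cv2.resize(a[120:384,190:440],None,fx=1.6,fy=1.6*1,interpolation=3)
A=cv2.resize(a[130:370,190:410],(550,600),interpolation=3);cv2.imwrite("pics/s0c.png",A)
B=cv2.resize(b[100:280,150:410],(800,554),interpolation=3);cv2.imwrite("pics/t0c.png",B)
E
```

```text
(no output)
```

View pics/s0c.png

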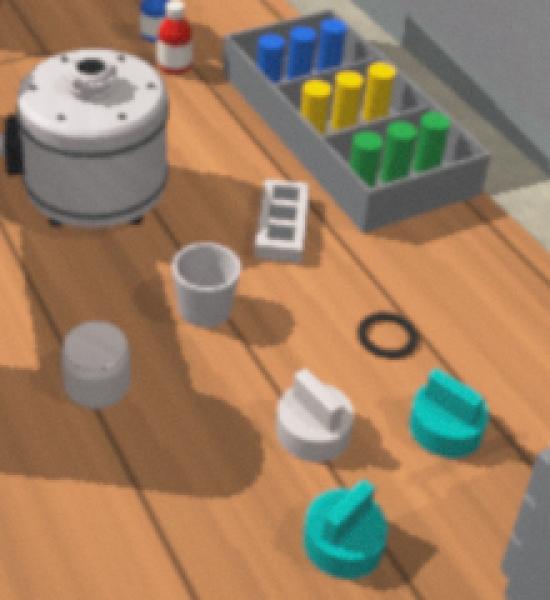

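View pics/t0c.png

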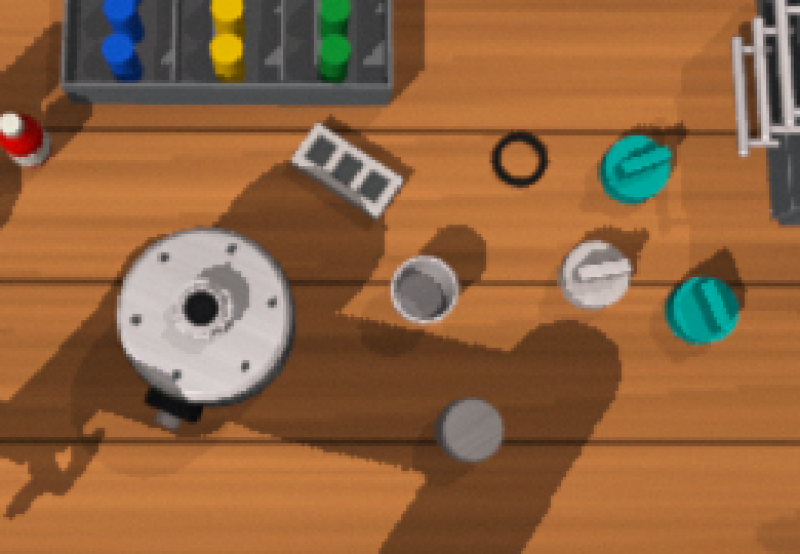

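The plain aluminium cap is at side (316,298) / top (344,189). The turquoise look-alikes are at side (368,296) and (328,340), top (357,157) and (378,200). Only the grey one with a bar fits; the cup and tin have no bar. The neck hole shows at side (227,156) and top (216,200).

```bash
cat > h.py <<'E'
from rig import ctrl
import cv2,numpy as np
cal={c:{k:np.array(v,float) for k,v in ctrl.get_calibration(c).items()} for c in("side","top")}
def proj(c,X):
    k=cal[c];q=k["K"]@(k["R"]@np.array(X,float)+k["t"]);return q[:2]/q[2]
def onz(c,uv,z):
    k=cal[c];d=k["R"].T@np.linalg.solve(k["K"],[uv[0],uv[1],1]);C=-k["R"].T@k["t"];return C+d*(z-C[2])/d[2]
def tri(s,t):
    A=[];b=[]
    for c,uv in(("side",s),("top",t)):
        P=cal[c]["K"]@np.c_[cal[c]["R"],cal[c]["t"]]
        for i in(0,1): r=uv[i]*P[2]-P[i];r=r/np.linalg.norm(r[:3]);A.append(r[:3]);b.append(-r[3])
    return np.linalg.lstsq(np.array(A),np.array(b),rcond=None)[0]
E
python3 - <<'E'
from h import *
np.set_printoptions(precision=1,suppress=True)
s=cv2.imread("pics/s0.png");t=cv2.imread("pics/t0.png")
def dark(im,c,r,th):
    x,y=c;g=im[y-r:y+r,x-r:x+r].max(2);ys,xs=np.nonzero(g<th);w=th-g[ys,xs].astype(float)
    return np.array([x-r+(xs*w).sum()/w.sum(),y-r+(ys*w).sum()/w.sum()]),len(xs)
hs,n1=dark(s,(227,156),8,70);ht,n2=dark(t,(216,200),9,70);print(hs,n1,ht,n2)
print("tri hole",tri(hs,ht),onz("side",hs,177),onz("top",ht,177))
# cap: low saturation blob
for c,im,ctr,r in(("side",s,(316,298),20),("top",t,(344,189),16)):
    x,y=ctr;p=im[y-r:y+r,x-r:x+r].astype(int);m=((p.max(2)-p.min(2)<25)&(p.max(2)>110)).astype(np.uint8)
    n,l,st,ce=cv2.connectedComponentsWithStats(m);i=1+st[1:,4].argmax();m=(l==i);ys,xs=np.nonzero(m);print(c,"bbox",xs.min()+x-r,xs.max()+x-r,ys.min()+y-r,ys.max()+y-r,ce[i]+[x-r,y-r],m.sum())
    g=p.max(2);print(g[::2,::2]) if c=="top" else 0
    mb=m&(g>225);ys,xs=np.nonzero(mb);print("bar",len(xs),xs.mean()+x-r,ys.mean()+y-r,cv2.fitLine(np.c_[xs,ys].astype(np.float32),2,0,.01,.01).ravel())
for n in("s0","t0"):pass
A=cv2.resize(s[270:326,286:346],(480,448),interpolation=2);B=cv2.resize(t[165:213,312:372],(480,384),interpolation=2)
cv2.imwrite("pics/capz.png",np.vstack([cv2.resize(A,(320,300)),cv2.resize(B,(375,300))[:,:320]]) if 0 else np.hstack([A[:384],B])[:, :800])
E
```

```text
[225.8 156.2] 29 [215.  199.7] 86
tri hole [538.6  71.9 176.7] [538.4  71.5 177. ] [538.6  71.8 177. ]
side bbox 301 330 279 313 [315.3 297.7] 762
bar 128 313.4921875 290.4140625 [ 0.6 -0.8 17.5 12.4]
top bbox 332 354 179 199 [342.7 189. ] 373
[[191 192 192 191 191 191 193 193 189 154 153 191 192 194 188 190]
 [198 198 196 197 199 200 156 140 119 120 120 120 137 140 127 125]
 [197 198 196 197 199 191 122 122 122 118 119 122 119 119 120 120]
 [198 196 185 184 178 148 193 198 204 192 138 112 113 111 111 115]
 [182 182 181 175 169 205 206 161 150 146 126 124 110 110 107 163]
 [177 177 176 129 200 208 159 129 131 126 125 125 126 107 107 172]
 [180 182 120 191 203 159 130 122 132 190 200 196 205 143 113 182]
 [186 172 114 204 162 195 210 215 212 212 211 209 211 205 113 183]
 [180 173 119 203 139 169 217 217 220 184 147 156 167 154 162 183]
 [126 123 126 182 163 135 163 151 178 180 178 198 200 138 140 142]
 [162 165 144 193 186 183 190 186 186 188 189 205 199 177 172 171]
 [176 175 165 143 179 190 199 201 199 202 205 206 195 190 193 192]
 [172 171 169 159 160 184 211 208 205 203 208 197 182 182 182 179]
 [174 175 174 177 158 153 165 174 171 158 194 191 191 192 193 191]
 [179 179 180 179 179 180 175 174 174 179 182 180 182 181 184 185]
 [176 168 158 156 155 159 159 158 170 171 171 172 171 173 172 173]]<stdin>:14: RuntimeWarning: Mean of empty slice.
  ret = ret.dtype.type(ret / rcount)
Traceback (most recent call last):
cv2.error: OpenCV(4.12.0) /io/opencv/modules/imgproc/src/linefit.cpp:50: error: (-215:Assertion failed) count > 0 in function 'fitLine2D_wods'
```

```bash
cat >> h.py <<'E'
def caplines(x,y,z,a):
    th=np.linspace(0,2*np.pi,40);L=[np.c_[x+34*np.cos(th),y+34*np.sin(th),np.full(40,z+h)] for h in(0,30)]
    c,s=np.cos(a),np.sin(a)
    for h in(30,60): L.append(np.array([[x+u*c-v*s,y+u*s+v*c,z+h] for u,v in((26,7),(-26,7),(-26,-7),(26,-7),(26,7))]))
    return L
def overlay(im,c,Ls,ctr,w,h,f):
    x0,y0=ctr[0]-w//2,ctr[1]-h//2;o=cv2.resize(im[y0:y0+h,x0:x0+w],None,fx=f,fy=f,interpolation=2);o0=o.copy()
    for L in Ls:
        p=np.array([proj(c,q) for q in L]);p=((p+.5-[x0,y0])*f).astype(np.int32);cv2.polylines(o,[p],False,(0,0,255),1)
    return np.hstack([o0,o])
E
python3 - <<'E'
from h import *
np.set_printoptions(precision=1,suppress=True)
s=cv2.imread("pics/s0.png");t=cv2.imread("pics/t0.png")
print(onz("top",(342.7,189),20),onz("side",(315.3,297.7),22))
# bar top centre guess
print(onz("top",(346,188),60),tri((316.7,290),(346,188)))
x,y,_=onz("top",(342.7,189.7),20)
L=caplines(x,y,0,np.radians(-83))
o1=overlay(s,"side",L,(316,297),50,46,8);o2=overlay(t,"top",L,(344,189),50,29,8)
cv2.imwrite("pics/capz.png",np.vstack([o1,o2]))
E
```

```text
[ 594.1 -319.5   20. ] [ 591.2 -323.7   22. ]
[ 591.  -318.6   60. ] [ 593.1 -322.5   46.5]
```

View pics/capz.png

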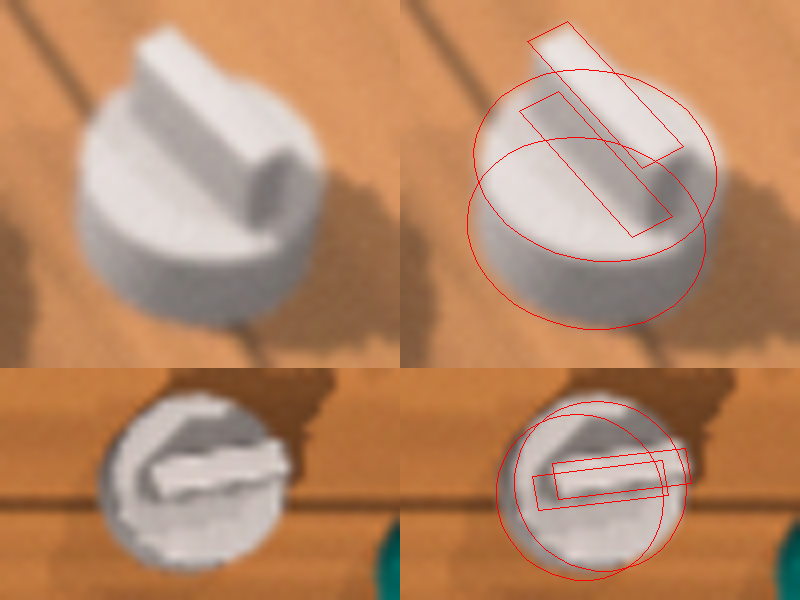

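>>> {"name": "play_rows", "arguments": {"motion": [[[0,0,0],[0,0,6.2]],[[0,0,0],[0,0,6.2]],[[0,0,0],[0,0,6.2]],[[0,0,0],[0,0,6.2]],[[0,0,0],[0,0,6.2]],[[0,0,0],[0,0,6.2]],[[0,0,0],[0,0,6.2]],[[0,0,0],[0,0,6.2]],[[0,0,0],[0,0,6.2]],[[0,0,0],[0,0,6.3]]], "fingers": 45, "squeeze": 40}}

```text
time_s: 1.43
eef_pos: [186.8, 490.7, 231.3]
ee_rot: [-0.0, 0.998, 0.059, 0.0]
force: [0.5, 0.5, -0.1]
grip_width: 0.525
```

>>> {"name": "play_rows", "arguments": {"motion": [[[10.3,28.5,0],[0,0,0]],[[10.3,28.5,0],[0,0,0]],[[10.3,28.5,0],[0,0,0]],[[10.3,28.5,0],[0,0,0]],[[10.3,28.5,0],[0,0,0]],[[10.3,28.5,0],[0,0,0]],[[10.3,28.5,0],[0,0,0]],[[10.3,28.5,0],[0,0,0]],[[10.3,28.5,0],[0,0,0]],[[10.3,28.5,0],[0,0,0]],[[10.3,28.5,0],[0,0,0]],[[10.3,28.5,0],[0,0,0]],[[10.3,28.5,0],[0,0,0]],[[10.3,28.5,0],[0,0,0]],[[10.3,28.5,0],[0,0,0]],[[10.3,28.5,0],[0,0,0]],[[10.3,28.5,0],[0,0,0]],[[10.3,28.5,0],[0,0,0]],[[10.3,28.5,0],[0,0,0]],[[10.3,28.5,0],[0,0,0]]]}}

```text
time_s: 3.1
eef_pos: [461.7, -51.3, 231.4]
ee_rot: [0.0, 0.998, 0.061, 0.0]
force: [1.2, 0.6, 0.1]
grip_width: 0.527
```

>>> {"name": "play_rows", "arguments": {"motion": [[[10,28.5,0],[0,0,0]],[[10,28.5,0],[0,0,0]],[[10,28.5,0],[0,0,0]],[[10,28.5,0],[0,0,0]],[[10,28.5,0],[0,0,0]],[[10,28.5,0],[0,0,0]],[[10,28.5,10],[0,0,0]],[[10,28.5,20],[0,0,0]],[[10,28.5,20],[0,0,0]],[[10,28,20],[0,0,0]],[[0,0,20],[0,0,0]],[[0,0,20],[0,0,0]],[[0,0,20],[0,0,0]],[[0,0,0],[0,0,0]],[[0,0,0],[0,0,0]]]}}

```text
time_s: 4.35
eef_pos: [595.3, -319.6, 100.9]
ee_rot: [-0.001, 0.998, 0.062, -0.001]
force: [0.6, -0.4, -0.2]
grip_width: 0.526
```

>>> {"name": "play_rows", "arguments": {"motion": [[[0,0,12],[0,0,0]],[[0,0,12],[0,0,0]],[[0,0,12],[0,0,0]],[[0,0,10],[0,0,0]],[[0,0,8],[0,0,0]],[[0,0,6],[0,0,0]],[[0,0,4],[0,0,0]],[[0,0,2.5],[0,0,0]],[[0,0,0],[0,0,0]],[[0,0,0],[0,0,0]]]}}

```text
time_s: 5.18
eef_pos: [595.6, -319.9, 35.1]
ee_rot: [0.0, 0.998, 0.062, 0.0]
force: [0.4, 0.3, 0.1]
grip_width: 0.529
```

```bash
python3 - <<'E'
from h import *
s=ctrl.capture("side")[:,:,::-1].copy();t=ctrl.capture("top")[:,:,::-1].copy()
cv2.imwrite("pics/s1.png",s);cv2.imwrite("pics/t1.png",t)
L=caplines(596.5,-320,0,np.radians(-83))
o1=overlay(s,"side",L,(316,290),66,56,6);o2=overlay(t,"top",L,(344,189),66,40,6)
cv2.imwrite("pics/g1.png",np.vstack([o1,o2]))
E
```

```text
(no output)
```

View pics/g1.png

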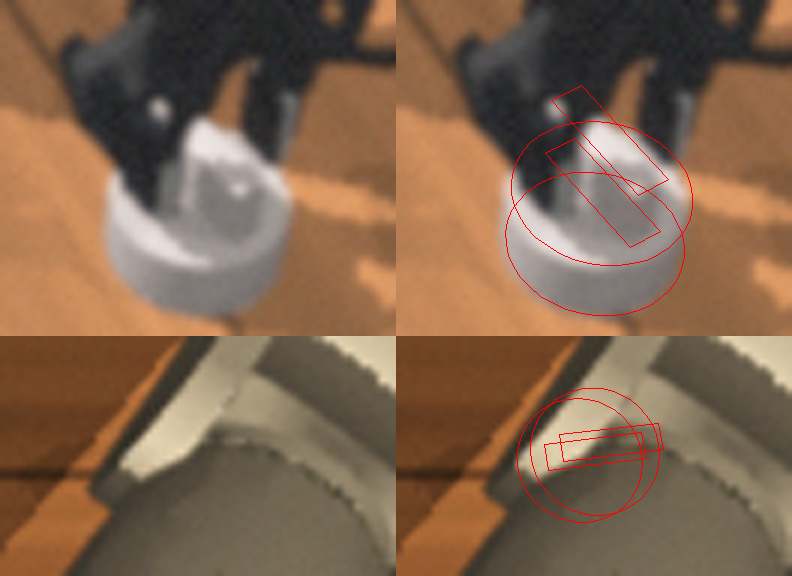

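The fingers straddle the bar in the side view (pads at about (302,293) and (322,282) px), so I'm closing now.

>>> {"name": "play_rows", "arguments": {"motion": [[[0,0,0],[0,0,0]],[[0,0,0],[0,0,0]],[[0,0,0],[0,0,0]],[[0,0,0],[0,0,0]],[[0,0,0],[0,0,0]],[[0,0,0],[0,0,0]],[[0,0,0],[0,0,0]],[[0,0,0],[0,0,0]]], "fingers": 0, "squeeze": 40}}

```text
time_s: 5.95
eef_pos: [595.6, -319.9, 35.2]
ee_rot: [0.0, 0.998, 0.062, 0.0]
force: [0.8, 0.3, 5.6]
grip_width: 0.154
```

>>> {"name": "play_rows", "arguments": {"motion": [[[0,0,-5],[0,0,0]],[[0,0,-10],[0,0,0]],[[0,0,-20],[0,0,0]],[[0,0,-25],[0,0,0]],[[0,0,-25],[0,0,0]],[[0,0,-25],[0,0,0]],[[0,0,-25],[0,0,0]],[[0,0,-25],[0,0,0]],[[0,0,-25],[0,0,0]],[[0,0,-25],[0,0,0]],[[0,0,0],[0,0,0]],[[0,0,0],[0,0,0]]]}}

```text
time_s: 6.95
eef_pos: [595.6, -319.8, 246.0]
ee_rot: [0.001, 0.998, 0.062, 0.001]
force: [0.4, 0.0, -2.1]
grip_width: 0.157
```

>>> {"name": "play_rows", "arguments": {"motion": [[[0,-10,0],[0,0,0]],[[-0.5,-20,0],[0,0,0]],[[-0.5,-25,0],[0,0,0]],[[-0.5,-25,0],[0,0,0]],[[-0.5,-25,0],[0,0,0]],[[-0.5,-25,0],[0,0,0]],[[-0.5,-25,0],[0,0,0]],[[-0.5,-25,0],[0,0,0]],[[-0.5,-25,0],[0,0,0]],[[-0.5,-25,0],[0,0,0]],[[-0.5,-25,0],[0,0,0]],[[-0.5,-25,0],[0,0,0]],[[-0.5,-25,0],[0,0,0]],[[-0.5,-25,0],[0,0,0]],[[-0.5,-25,0],[0,0,0]],[[-0.5,-25,0],[0,0,0]],[[-0.7,-15.7,0],[0,0,0]],[[0,0,0],[0,0,0]],[[0,0,0],[0,0,0]],[[0,0,0],[0,0,0]]]}}

```text
time_s: 8.62
eef_pos: [538.5, 71.3, 244.0]
ee_rot: [0.0, 0.998, 0.061, -0.001]
force: [-0.4, -0.4, -1.6]
grip_width: 0.156
```

```bash
python3 - <<'E'
from h import *
s=ctrl.capture("side")[:,:,::-1].copy();t=ctrl.capture("top")[:,:,::-1].copy()
p=ctrl.sense()["eef_pos"];print(p)
cv2.imwrite("pics/s2.png",s);cv2.imwrite("pics/t2.png",t)
L=caplines(p[0],p[1],p[2]-35.1,np.radians(-83))
c=proj("side",[p[0],p[1],p[2]-10]).astype(int)
print(c)
cv2.imwrite("pics/g2.png",overlay(s,"side",L,tuple(c),66,96,6))
E
```

```text
[538.73001731  70.99267868 244.29404274]
[225 137]
```

View pics/g2.png

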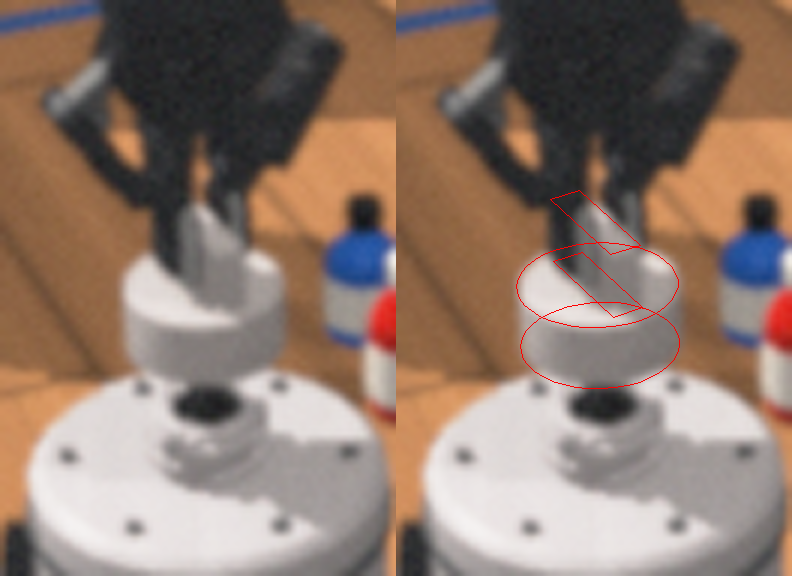

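```bash
python3 - <<'E'
from h import *
from scipy.optimize import least_squares
s=cv2.imread("pics/s2.png").astype(float)
x0,y0=225-33,137-48
sat=s.max(2)-s.min(2);val=s.max(2)
np.set_printoptions(linewidth=200)
for r in range(136,148,2): 
    v=sat[r,205:246];print(r,v.astype(int)[:10],v.astype(int)[-14:])
for c in (215,220,225,230): print(c,val[144:157,c].astype(int))
p=[538.7,71,244.3]
for dy in(0,-3,3):
    L=caplines(p[0],p[1]+dy,p[2]-35.1,0)
    a=[np.array([proj("side",q) for q in l]) for l in L[:2]]
    print(dy,[(l[:,0].min().round(1),l[:,0].max().round(1),l[:,1].min().round(1),l[:,1].max().round(1)) for l in a])
E
```

```text
136 [76 77 80 79 77 75 66 41 18 12] [ 7 13 11 12 15 13 21 45 72 77 79 75 71 51]
138 [76 77 77 76 78 74 66 39 19 10] [10 12 11 12 11 13 18 39 66 74 77 74 71 53]
140 [80 77 75 79 76 77 68 43 20 15] [11 10 11 10  9 12 13 29 56 64 68 69 67 51]
142 [72 74 75 78 78 76 70 49 24 15] [11  8  9  8  8  9 12 29 55 63 65 69 67 51]
144 [65 71 76 75 76 76 74 50 28 16] [ 9  8  9  7  9  9 15 32 57 64 64 61 66 53]
146 [56 61 71 74 73 77 73 58 34 16] [10  9  8  8  8  8 20 42 69 72 71 73 67 63]
215 [174 173 174 168 169 164 170 182 165 137 151 204 219]
220 [146 138 135 137 139 137 139 146 173 199 189 165 160]
225 [152 136 130 132 132 130 131 127 116  88  60  52  44]
230 [135 131 132 130 131 127 125 131 143 134  97  59  46]
0 [(np.float64(212.3), np.float64(238.7), np.float64(138.9), np.float64(153.2)), (np.float64(211.6), np.float64(238.5), np.float64(129.0), np.float64(143.1))]
-3 [(np.float64(212.7), np.float64(239.2), np.float64(139.4), np.float64(153.9)), (np.float64(212.1), np.float64(239.0), np.float64(129.5), np.float64(143.7))]
3 [(np.float64(211.9), np.float64(238.2), np.float64(138.3), np.float64(152.6)), (np.float64(211.2), np.float64(238.0), np.float64(128.4), np.float64(142.5))]
```

>>> {"name": "play_rows", "arguments": {"motion": [[[0,-1,5],[0,0,0]],[[0,0,7],[0,0,0]],[[0,0,8],[0,0,0]],[[0,0,6],[0,0,0]],[[0,0,3],[0,0,0]],[[0,0,1],[0,0,0]],[[0,0,1],[0,0,0]],[[0,0,1],[0,0,0]],[[0,0,1],[0,0,0]],[[0,0,0],[0,0,0]],[[0,0,0],[0,0,0]]]}}

```text
time_s: 9.63
eef_pos: [538.6, 72.9, 211.9]
ee_rot: [0.0, 0.998, 0.062, 0.0]
force: [-0.0, -0.1, -1.9]
grip_width: 0.154
```

>>> {"name": "play_rows", "arguments": {"motion": [[[0,0,1],[0,0,0]],[[0,0,1],[0,0,0]],[[0,0,1],[0,0,0]],[[0,0,1],[0,0,0]],[[0,0,0],[0,0,0]]]}}

```text
time_s: 10.05
eef_pos: [538.5, 72.9, 207.5]
ee_rot: [-0.0, 0.998, 0.062, -0.0]
force: [0.7, -0.3, -1.7]
grip_width: 0.159
```

>>> {"name": "play_rows", "arguments": {"motion": [[[0,0.5,1],[0,0,0]],[[0,0,1],[0,0,0]],[[0,0,0],[0,0,0]]]}}

```text
time_s: 10.3
eef_pos: [538.6, 72.4, 205.6]
ee_rot: [-0.0, 0.998, 0.062, -0.0]
force: [-0.3, -0.0, -1.6]
grip_width: 0.154
```

>>> {"name": "play_rows", "arguments": {"motion": [[[0,0,1],[0,0,0]],[[0,0,0],[0,0,0]]]}}

```text
time_s: 10.47
eef_pos: [538.6, 72.4, 204.6]
ee_rot: [-0.0, 0.998, 0.062, -0.0]
force: [-0.2, -0.2, -1.6]
grip_width: 0.155
```

>>> {"name": "play_rows", "arguments": {"motion": [[[0,0,1],[0,0,0]],[[0,0,0],[0,0,0]]]}}

```text
time_s: 10.63
eef_pos: [538.7, 72.4, 203.8]
ee_rot: [0.0, 0.998, 0.062, 0.0]
force: [-0.0, -0.3, -0.9]
grip_width: 0.156
```

>>> {"name": "play_rows", "arguments": {"motion": [[[0,0,0.7],[0,0,0]],[[0,0,0],[0,0,0]]]}}

```text
time_s: 10.8
eef_pos: [538.8, 72.4, 203.6]
ee_rot: [0.0, 0.998, 0.062, 0.0]
force: [-0.7, 0.5, 2.5]
grip_width: 0.157
```

>>> {"name": "play_rows", "arguments": {"motion": [[[0,0,0.5],[0,0,-3]],[[0,0,0],[0,0,-3]],[[0,0,0],[0,0,-3]],[[0,0,0],[0,0,0]]]}}

```text
time_s: 11.13
eef_pos: [539.0, 72.5, 203.5]
ee_rot: [0.0, 0.99, 0.141, 0.001]
force: [0.2, 1.3, 4.7]
grip_width: 0.157
```

>>> {"name": "play_rows", "arguments": {"motion": [[[0,0,0],[0,0,-3]],[[0,0,0],[0,0,-3]],[[0,0,0],[0,0,-3]],[[0,0,0],[0,0,0]]]}}

```text
time_s: 11.47
eef_pos: [539.0, 72.5, 203.5]
ee_rot: [0.0, 0.976, 0.218, 0.001]
force: [-0.9, 1.0, 3.9]
grip_width: 0.152
```

>>> {"name": "play_rows", "arguments": {"motion": [[[0,0,0],[0,0,-3]],[[0,0,0],[0,0,-3]],[[0,0,0],[0,0,-3]],[[0,0,0],[0,0,0]]]}}

```text
time_s: 11.8
eef_pos: [538.9, 72.5, 203.5]
ee_rot: [0.0, 0.956, 0.294, 0.001]
force: [0.0, 0.3, 4.6]
grip_width: 0.156
```

>>> {"name": "play_rows", "arguments": {"motion": [[[0,0,0],[0,0,-3]],[[0,0,0],[0,0,-3]],[[0,0,0],[0,0,-3]],[[0,0,0],[0,0,0]]]}}

```text
time_s: 12.13
eef_pos: [538.9, 72.5, 203.4]
ee_rot: [0.0, 0.93, 0.368, 0.001]
force: [-1.2, 0.6, 3.9]
grip_width: 0.154
```

>>> {"name": "play_rows", "arguments": {"motion": [[[0,0,0],[0,0,-3]],[[0,0,0],[0,0,-3]],[[0,0,0],[0,0,-3]],[[0,0,0],[0,0,0]]]}}

```text
time_s: 12.47
eef_pos: [538.9, 72.5, 203.4]
ee_rot: [0.0, 0.898, 0.44, 0.001]
force: [-1.1, 0.8, 5.3]
grip_width: 0.159
```

>>> {"name": "play_rows", "arguments": {"motion": [[[0,0,0],[0,0,-3]],[[0,0,0],[0,0,-3]],[[0,0,0],[0,0,-3]],[[0,0,0],[0,0,0]]]}}

```text
time_s: 12.8
eef_pos: [538.9, 72.4, 203.5]
ee_rot: [0.0, 0.861, 0.509, 0.0]
force: [-1.7, 0.6, 4.8]
grip_width: 0.157
```

>>> {"name": "play_rows", "arguments": {"motion": [[[0,0,0],[0,0,-3]],[[0,0,0],[0,0,-3]],[[0,0,0],[0,0,-3]],[[0,0,0],[0,0,0]]]}}

```text
time_s: 13.13
eef_pos: [538.8, 72.7, 203.3]
ee_rot: [0.0, 0.818, 0.575, 0.001]
force: [-1.8, 1.7, 5.7]
grip_width: 0.155
```

>>> {"name": "play_rows", "arguments": {"motion": [[[0,0,0],[0,0,-3]],[[0,0,0],[0,0,-3]],[[0,0,0],[0,0,-2]],[[0,0,0],[0,0,0]]]}}

```text
time_s: 13.47
eef_pos: [538.6, 72.1, 202.4]
ee_rot: [0.0, 0.777, 0.63, -0.0]
force: [-0.2, -2.2, -0.8]
grip_width: 0.154
```

Over the gaps now: z has fallen and the contact force is gone. Letting it down.

>>> {"name": "play_rows", "arguments": {"motion": [[[0,0,1],[0,0,0]],[[0,0,1],[0,0,0]],[[0,0,0],[0,0,0]]]}}

```text
time_s: 13.72
eef_pos: [539.0, 72.0, 201.6]
ee_rot: [0.001, 0.777, 0.629, 0.0]
force: [-1.5, -3.0, 7.5]
grip_width: 0.159
```

>>> {"name": "play_rows", "arguments": {"motion": [[[0,0,1],[0,0,0]],[[0,0,1],[0,0,0]],[[0,0,0],[0,0,0]]]}}

```text
time_s: 13.97
eef_pos: [539.2, 71.8, 200.8]
ee_rot: [0.002, 0.777, 0.629, 0.001]
force: [-3.8, -3.8, 14.4]
grip_width: 0.151
```

>>> {"name": "play_rows", "arguments": {"motion": [[[0,0,-2],[0,0,0]],[[0,0,-0.7],[0,0,0]],[[0,0,0],[0,0,-3]],[[0,0,0],[0,0,-2]],[[0,0,0],[0,0,0]]]}}

```text
time_s: 14.38
eef_pos: [538.5, 72.6, 200.7]
ee_rot: [-0.001, 0.749, 0.663, -0.0]
force: [-1.2, -0.5, -2.1]
grip_width: 0.158
```

>>> {"name": "play_rows", "arguments": {"motion": [[[0,0,0.7],[0,0,0]],[[0,0,0.7],[0,0,0]],[[0,0,0],[0,0,0]]]}}

```text
time_s: 14.63
eef_pos: [538.5, 72.5, 199.5]
ee_rot: [-0.0, 0.749, 0.663, -0.0]
force: [-0.9, -0.2, -1.4]
grip_width: 0.157
```

Free now; lowering on towards about z 193.

>>> {"name": "play_rows", "arguments": {"motion": [[[0,0,1],[0,0,0]],[[0,0,1],[0,0,0]],[[0,0,0],[0,0,0]]]}}

```text
time_s: 14.88
eef_pos: [538.6, 72.4, 197.6]
ee_rot: [-0.0, 0.749, 0.663, -0.0]
force: [-0.9, -0.6, -2.1]
grip_width: 0.156
```

>>> {"name": "play_rows", "arguments": {"motion": [[[0,0,1],[0,0,0]],[[0,0,1],[0,0,0]],[[0,0,0],[0,0,0]]]}}

```text
time_s: 15.13
eef_pos: [538.6, 72.4, 195.6]
ee_rot: [-0.0, 0.749, 0.663, -0.0]
force: [0.1, 0.3, -3.2]
grip_width: 0.158
```

>>> {"name": "play_rows", "arguments": {"motion": [[[0,0,1],[0,0,0]],[[0,0,0.5],[0,0,0]],[[0,0,0],[0,0,0]]]}}

```text
time_s: 15.38
eef_pos: [538.6, 72.4, 194.2]
ee_rot: [-0.0, 0.749, 0.663, -0.0]
force: [-1.1, -0.9, -3.0]
grip_width: 0.153
```

>>> {"name": "play_rows", "arguments": {"motion": [[[0,0,0.7],[0,0,0]],[[0,0,0],[0,0,0]]]}}

```text
time_s: 15.55
eef_pos: [538.6, 72.4, 193.6]
ee_rot: [-0.0, 0.749, 0.663, -0.0]
force: [0.9, -0.1, -2.8]
grip_width: 0.153
```

>>> {"name": "play_rows", "arguments": {"motion": [[[0,0,0.7],[0,0,0]],[[0,0,0],[0,0,0]]]}}

```text
time_s: 15.72
eef_pos: [538.7, 72.4, 193.0]
ee_rot: [0.0, 0.749, 0.663, 0.0]
force: [-1.1, -0.5, -0.3]
grip_width: 0.153
```

>>> {"name": "play_rows", "arguments": {"motion": [[[0,0,0.5],[0,0,0]],[[0,0,0],[0,0,0]]]}}

```text
time_s: 15.88
eef_pos: [538.7, 72.4, 192.8]
ee_rot: [0.0, 0.749, 0.663, 0.0]
force: [-2.0, -0.1, 1.3]
grip_width: 0.154
```

>>> {"name": "play_rows", "arguments": {"motion": [[[0,0,0.7],[0,0,3]],[[0,0,0.21],[0,0,3]],[[0,0,0.21],[0,0,3]],[[0,0,0.21],[0,0,3]],[[0,0,0.21],[0,0,3]],[[0,0,0],[0,0,0]]]}}

```text
time_s: 16.38
eef_pos: [539.1, 72.1, 191.6]
ee_rot: [0.001, 0.829, 0.559, 0.0]
force: [-1.0, -1.4, 5.0]
grip_width: 0.151
```

```bash
python3 -c "
from rig import ctrl
print(ctrl.sense()['wrist_torque'])"
```

```text
[-0.42927351  0.31450318 -0.11065096]
```

>>> {"name": "play_rows", "arguments": {"motion": [[[0,0,0.2],[0,0,3]],[[0,0,0.2],[0,0,3]],[[0,0,0.2],[0,0,3]],[[0,0,0.2],[0,0,3]],[[0,0,0.2],[0,0,3]],[[0,0,0],[0,0,0]]]}}

```text
time_s: 16.88
eef_pos: [539.0, 72.3, 190.6]
ee_rot: [0.001, 0.895, 0.446, 0.001]
force: [-2.4, -1.8, 5.9]
grip_width: 0.155
```

>>> {"name": "play_rows", "arguments": {"motion": [[[0,0,0.2],[0,0,3]],[[0,0,0.2],[0,0,3]],[[0,0,0.2],[0,0,3]],[[0,0,0.2],[0,0,3]],[[0,0,0.2],[0,0,3]],[[0,0,0],[0,0,0]]]}}

```text
time_s: 17.38
eef_pos: [539.2, 72.5, 189.7]
ee_rot: [0.0, 0.945, 0.326, 0.001]
force: [-1.8, -1.8, 5.6]
grip_width: 0.154
```

```bash
python3 -c "
from rig import ctrl
print(ctrl.sense()['wrist_torque'])"
```

```text
[-0.2702057   0.14656822 -0.07416936]
```

>>> {"name": "play_rows", "arguments": {"motion": [[[0,0,0.2],[0,0,3]],[[0,0,0.2],[0,0,3]],[[0,0,0.2],[0,0,3]],[[0,0,0.2],[0,0,3]],[[0,0,0.2],[0,0,3]],[[0,0,0],[0,0,0]]]}}

```text
time_s: 17.88
eef_pos: [539.4, 72.5, 188.7]
ee_rot: [0.0, 0.98, 0.2, 0.001]
force: [0.7, 0.3, 7.0]
grip_width: 0.155
```

>>> {"name": "play_rows", "arguments": {"motion": [[[0,0,0.2],[0,0,3]],[[0,0,0.2],[0,0,3]],[[0,0,0],[0,0,0]]]}}

```text
time_s: 18.13
eef_pos: [539.3, 72.4, 188.3]
ee_rot: [0.0, 0.989, 0.149, 0.001]
force: [-0.2, -0.2, 5.4]
grip_width: 0.155
```

```bash
python3 -c "
from rig import ctrl
print(ctrl.sense()['wrist_torque'])"
```

```text
[-0.20701389 -0.04494537 -0.00394   ]
```

>>> {"name": "play_rows", "arguments": {"motion": [[[0,0,0.2],[0,0,3]],[[0,0,0.2],[0,0,3]],[[0,0,0],[0,0,0]]]}}

```text
time_s: 18.38
eef_pos: [539.3, 72.4, 187.9]
ee_rot: [0.0, 0.995, 0.097, 0.001]
force: [1.0, 0.0, 6.2]
grip_width: 0.156
```

>>> {"name": "play_rows", "arguments": {"motion": [[[0,0,0.2],[0,0,3]],[[0,0,0],[0,0,0]]]}}

```text
time_s: 18.55
eef_pos: [539.2, 72.4, 187.6]
ee_rot: [0.0, 0.998, 0.071, 0.001]
force: [-0.4, 0.0, 6.0]
grip_width: 0.156
```

```bash
python3 -c "
from rig import ctrl
print(ctrl.sense()['wrist_torque'])"
```

```text
[-0.18262226 -0.00058227 -0.01652049]
```

>>> {"name": "play_rows", "arguments": {"motion": [[[0,0,0.2],[0,0,3]],[[0,0,0],[0,0,0]]]}}

```text
time_s: 18.72
eef_pos: [538.9, 72.2, 187.3]
ee_rot: [0.0, 0.999, 0.045, 0.0]
force: [-1.4, -1.1, 5.9]
grip_width: 0.154
```

>>> {"name": "play_rows", "arguments": {"motion": [[[0,0,0.2],[0,0,3]],[[0,0,0],[0,0,0]]]}}

```text
time_s: 18.88
eef_pos: [538.3, 71.9, 187.2]
ee_rot: [0.001, 1.0, 0.018, -0.0]
force: [-4.4, -4.2, 9.2]
grip_width: 0.155
```

```bash
python3 -c "
from rig import ctrl
s=ctrl.sense();print(s['wrist_torque'],s['joints'][5],s['ee_rot'])"
```

```text
[-0.78424488  0.90695913 -0.00932075] -0.11879402918379653 [ 7.07563893e-04  9.99829457e-01  1.84504502e-02 -3.71365889e-04]
```

>>> {"name": "play_rows", "arguments": {"motion": [[[0,0,0],[0,0,3]],[[0,0,0],[0,0,0]]]}}

```text
time_s: 19.05
eef_pos: [538.2, 71.7, 187.2]
ee_rot: [0.001, 1.0, -0.007, -0.0]
force: [-4.7, -5.0, 8.5]
grip_width: 0.15
```

```bash
python3 -c "
from rig import ctrl
s=ctrl.sense();print(s['wrist_torque'],s['ee_rot'],s['eef_pos'])"
```

```text
[-0.93190045  0.96536133  0.67989681] [ 9.90244004e-04  9.99974400e-01 -7.06916818e-03 -4.95159568e-04] [538.22858775  71.7023542  187.17922969]
```

>>> {"name": "play_rows", "arguments": {"motion": [[[0,0,-0.6],[0,0,-1]],[[0,0,0],[0,0,0]]]}}

```text
time_s: 19.22
eef_pos: [538.1, 71.7, 187.2]
ee_rot: [0.001, 1.0, 0.003, -0.001]
force: [-4.4, -5.2, 4.2]
grip_width: 0.154
```

>>> {"name": "play_rows", "arguments": {"motion": [[[0,0,0],[0,0,0]],[[0,0,0],[0,0,0]],[[0,0,0],[0,0,0]],[[0,0,0],[0,0,0]],[[0,0,0],[0,0,0]],[[0,0,0],[0,0,0]]], "fingers": 45}}

```text
time_s: 19.72
eef_pos: [538.7, 72.5, 187.1]
ee_rot: [-0.0, 1.0, 0.001, -0.0]
force: [0.5, -0.4, -0.8]
grip_width: 0.533
```

>>> {"name": "play_rows", "arguments": {"motion": [[[0,0,-5],[0,0,0]],[[0,0,-10],[0,0,0]],[[0,0,-20],[0,0,0]],[[0,0,-25],[0,0,0]],[[0,0,-25],[0,0,0]],[[0,0,-15],[0,0,0]],[[0,0,0],[0,0,0]],[[-30,0,0],[0,0,0]],[[-40,0,0],[0,0,0]],[[-40,0,0],[0,0,0]],[[-40,0,0],[0,0,0]],[[-20,0,0],[0,0,0]],[[0,0,0],[0,0,0]],[[0,0,0],[0,0,0]]]}}

```text
time_s: 20.88
eef_pos: [368.3, 72.3, 287.4]
ee_rot: [0.0, 1.0, 0.0, 0.001]
force: [1.2, -0.1, 0.0]
grip_width: 0.527
```

```bash
python3 - <<'E'
from h import *
s=ctrl.capture("side")[:,:,::-1].copy();t=ctrl.capture("top")[:,:,::-1].copy()
cv2.imwrite("pics/s3.png",s);cv2.imwrite("pics/t3.png",t)
print(ctrl.sense()["force"])
L=caplines(538.6,71.8,152,np.radians(-92))
cv2.imwrite("pics/g3.png",np.vstack([overlay(s,"side",L,(226,160),66,50,6),overlay(t,"top",L,(216,200),66,44,6)]))
E
```

```text
[-0.60143297 -0.37211395  0.6682822 ]
```

View pics/g3.png

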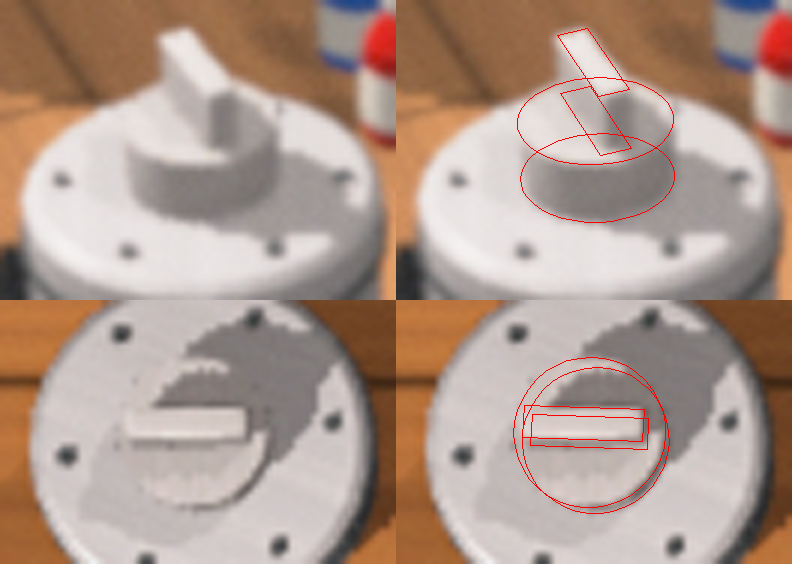

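The picture shows the cap level on the neck at the modelled home height: side (226,158), top (216,200). The bar is parallel to the jaws' last yaw. Handing in.

```bash
python3 -c "
from rig import ctrl
print(ctrl.finish_job())"
```

```text
the job is handed in; nothing more can be done
None
```

The tank is closed: the plain aluminium cap is on the filler neck, screwed down to the end stop and released. I handed the job in at about 21 s of the 72 s allowed.

- **Starting the thread:** I gripped the cap by its bar and set it down on the lands. I then turned it about 75° counter-clockwise until it dropped about 10 mm into the thread. The first try at letting it down caught on an edge at about 14 N, so I eased off, turned 5° further and it went in freely.
- **Screwing down:** I turned it about 84° clockwise with 5–9 N of upward force on the tool. It sank 5.6 mm, then stopped sinking.
- **End stop:** I read the turning torque only at intervals. It was near zero before the stop and 0.68 N m at it. That is above the 0.4 N m you said suffices, but only for that last 3° turn; the force on the tool there was about 11 N.
- **Last checks:** The tool height at the stop was 187.2 mm, against about 187.0 mm expected for fully home. In both pictures the cap sits level on the neck at the home height, and the arm is clear with the force reading near zero. I moved nothing else and felt no other contact, but I did not compare the other things' positions before and after. No check failed or disagreed.

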